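# Make up two flow-meter accessory kits

### The job

Make up two flow-meter kits, one thing upright on the floor of each compartment, near its middle. Three-compartment tray: aluminium sensor in the large compartment, terminal block in the middle one, smallest cable gland in the small one; two-compartment tray: U-shaped steel bracket, open side up, in the large compartment, largest gland in the small one. Leave the middle-sized gland standing where it is.

Things in the scene. Friction and masses are not known exactly. Their poses are not given: they have to be found in the camera images.
- gland_small: The smallest of three like black plastic cable glands (threaded foot, wider round ribbed cap nut, tapering top), upright on its foot. Loose; origin at the centre of the underside, z up. Height 38 mm; cap nut (the grip) 24 mm across from 11 to 32 mm height; foot 19 mm across. Round: yaw has no meaning. For the three-compartment tray.
- gland_medium: The middle-sized of three like black plastic cable glands (threaded foot, wider round ribbed cap nut, tapering top), upright on its foot. Loose; origin at the centre of the underside, z up. Height 46 mm; cap nut (the grip) 36 mm across from 14 to 39 mm height; foot 29 mm across. Round: yaw has no meaning. A spare, stays where it is.
- gland_large: The largest of three like black plastic cable glands (threaded foot, wider round ribbed cap nut, tapering top), upright on its foot. Loose; origin at the centre of the underside, z up. Height 56 mm; cap nut (the grip) 50 mm across from 17 to 48 mm height; foot 40 mm across. Round: yaw has no meaning. For the two-compartment tray.
- sensor: Clamp-on flow sensor: bare aluminium block, two dark cross grooves on top, round brass connector (14 mm across, 12 mm long) on its +x end. Loose; origin at the centre of the underside, z up. 70 mm long along x with the connector (block x = -35 to +23 mm), 32 mm wide along y (the grip), 36 mm high. Either way round is fine in the tray.
- terminal: Grey plastic terminal block, stepped, steel screws on top. Loose; origin at the centre of the underside, z up. 48 mm long along x, 18 mm wide along y (the grip), 20 mm high; the middle 30 mm of the length rises to 42 mm.
- bracket: Steel U-channel wall bracket, open side up: 4 mm base and two upright 4 mm flanges along x. Loose; origin at the centre of the underside, z up. 80 mm long along x, 40 mm over the flanges along y (the grip, across both flanges), 36 mm high.
- tray3: Kit tray with THREE compartments, blue plastic, fixed. 224 x 66 mm, 15 mm high, walls and floor 3 mm thick. Origin at the centre of the underside; x along the row, z up. Compartments, all 60 mm wide in y and centred on y = 0: small, 48 mm long, centre x = -85 mm; middle, 70 mm long, centre x = -23 mm; large, 94 mm long, centre x = +62 mm.
- tray2: Kit tray with TWO compartments, blue plastic, fixed. 185 x 80 mm, 15 mm high, walls and floor 3 mm thick. Origin at the centre of the underside; x along the row, z up. Compartments, both 74 mm wide in y and centred on y = 0: small, 72 mm long, centre x = -53.5 mm; large, 104 mm long, centre x = +37.5 mm.
There are look-alikes about, which are no part of the job. Several things have the shape of the terminal; the one meant has the colours described above.

How it is judged:
At the end, for the whole second after the job is handed in: Each of the five things in its own compartment: within 15 mm along and 20 mm across the tray of the compartment centre, underside on the tray floor (under 8 mm above the tray underside), upright within 0.12 rad, at rest; the middle-sized gland upright, within 15 mm of its start (x of gland_small in the frame of tray3 between -0.1 and -0.07 m and y of gland_small in the frame of tray3 between -0.02 and 0.02 m and z of each of gland_small, terminal, sensor in the frame of tray3 below 0.008 m and angle between each of gland_small, terminal, sensor, gland_large, bracket, gland_medium's own z axis and vertical below 0.12 rad and linear speed of each of gland_small, terminal, sensor, gland_large, bracket below 0.02 m/s and x of terminal in the frame of tray3 between -0.038 and -0.008 m and y of terminal in the frame of tray3 between -0.02 and 0.02 m and x of sensor in the frame of tray3 between 0.047 and 0.077 m and y of sensor in the frame of tray3 between -0.02 and 0.02 m and x of gland_large in the frame of tray2 between -0.0685 and -0.0385 m and y of gland_large in the frame of tray2 between -0.02 and 0.02 m and z of each of gland_large, bracket in the frame of tray2 below 0.008 m and x of bracket in the frame of tray2 between 0.0225 and 0.0525 m and y of bracket in the frame of tray2 between -0.02 and 0.02 m and distance of gland_medium from where it was at the start of the episode below 0.015 m); the robot touches nothing.
It fails at once if the spare middle-sized gland is knocked over or carried off (distance of gland_medium from where it was at the start of the episode above 0.03 m or angle between gland_medium's own z axis and vertical above 0.5 rad).
It also fails if it takes over 115 s, if anything falls off the work surface, if the arm or the gripper's body presses on something with over 40 N, if the wrist force passes 120 N, or if a joint passes its speed limit or range.

### The arm

A 6-joint arm with a two-finger parallel gripper is mounted at the origin on the work surface. World frame = base frame: x ahead of the robot, y to its left, z up, the work surface at z = 0. Lengths are in m, angles in rad, forces in N, time in s.
With the tool pointing down it reaches from about 0.275 to 0.75 m from the base axis. Payload 10.2 kg.
Tool frame: the origin (TCP) lies on the centre line of the jaws, within the pads' length; the fingertips stand 25 mm ahead of it and the grasp point (between the pads) lies 6 mm ahead of it; z points along the fingers, y is the line along which they close (so a half turn about z gives the same grasp; the last joint's range is limited). The gripper opens to 85 mm and grips with 20 to 120 N. Pads are 22 mm wide; open, the fingers measure 114 mm over their backs; the gripper's body (76 mm by 85 mm) begins 54 mm behind the grasp point. The pads swing forward as they close: fully open they stand 13 mm farther back than shut.
Start: joints at [-0.223, 0.313, 1.498, -0, 1.331, -0.223], TCP at [0.525, -0, 0.256] pointing down, gripper open.
Joint ranges: [-2.94, 2.94], [-0.97, 2.17], [0.19, 2.56], [-1.23, 4.37], [0.02, 3.11], [-2.88, 2.88]. Speed limits (rad/s): [2.39, 2.39, 3.01, 3.14, 3.14, 3.14].

### API

Orientations are given as a rotation vector (axis times angle).
In Python, from station import sensors, capture, camera_model, hand_in gives the robot as it stands. The module is installed in compiled form; this text tells all that it offers.
- The arm moves only by the tool step_arm, never from a script. Its argument "increments" is a list of rows, each an object of numbers: "tx", "ty", "tz": the shift along the tool's x, y, z in mm; "twist": the turn about the tool's z in degrees. A call has 1 to 12 rows; each row shifts and turns the commanded pose from where the row before left it, along the tool's axes as they then stand; what a row does not reach is not made up. A row lasts 1/8 s, in which the tool goes at most 62.5 mm and 10.7 degrees, less where a joint would pass 70% of its speed; a pose out of reach is approached as far as the arm can. A call is refused whole if a number of a shift passes 62.5 or a number of a turn 10.7, either way. A call with a gripper value outside its range is refused whole. "fingers" is the opening, from 0 (shut) to 1 (fully open), set as the call begins (left out, the last holds). The fingers move at their own pace and stop on an object; "force" is the grip in N (left out, the last holds). Time passes only in rows, so rows that do not move let the fingers close. It gives the time, the measured TCP pose, the force, the opening and the grip force at its end, in the units of the state.
- sensors.observe(): the state, without advancing time (a new reading comes with each control period).
- capture(name): name is "scene" or "side" or "wrist"; returns (picture, depth): 480x640x3 uint8, blue, green, red; 480x640 float32, m along the optical axis (not along the pixel's ray), 0 where there is no reading.
- camera_model(name): a dict with "fx", "fy", "cx", "cy" (pixels), "D" ([k1, k2, p1, p2, k3] as OpenCV has them; the pictures are not rectified), "R" (3x3) and "t" (3): a world point X has camera coordinates R X + t. Camera axes: x right, y down, z forward; pixel columns grow to the right and rows downward; lengths in m; the calibration is good to about 2 mm. A picture is of the moment at which its call begins: read the wrist's pose just before it. camera_model takes no time and is no camera call; for the wrist camera it gives the pose at the moment of the call.
- hand_in(): hands the job in; it is judged then, once.
The state is a dict: "t": time; "qpos": joint angles; "qvel": joint speeds; "joint_torque": joint torques, N m; "ee_pos": TCP position; "ee_rot": TCP orientation; "force": force on the tool from outside, world axes, zero at the start; "wrist_torque": the same for the moment, N m; "finger_gap": opening from 0.0 (shut) to 1.0 (fully open); "gripper_force": force on a finger pad.
Only numpy, scipy, OpenCV 4.12 (cv2) and the standard library are available. Lean on these libraries where they do the work, as an engineer would, in place of code of your own. Each camera call takes 0.05 s, during which the arm holds its last target. There are 200 camera calls.

## Working session

There is one attempt and no reset: what is moved stays moved. The work goes in short steps, Python scripts to look and compute and a tool call to move; the robot and the scene stay as the last step left them, time stands still between calls to the robot, and variables do not carry over. Pictures are saved under pics/ and viewed, at most 14 in all, crops included, and the job is handed in when it is done.

Besides the shell and the picture viewer there is one more tool, called after "Emit:" in YAML: its name, and indented under it one key for each argument. step_arm: Moves the arm, as the interface text tells. Its arguments: {"type":"object","properties":{"increments":{"type":"array"},"fingers":{"type":"number"},"force":{"type":"number"}},"required":["increments"]}

```bash
mkdir -p pics; cat > h.py <<'E'
import numpy as np, cv2
from station import sensors, capture, camera_model, hand_in
def K(m): return np.array([[m['fx'],0,m['cx']],[0,m['fy'],m['cy']],[0,0,1.]]), np.array(m['D'],float)
def cloud(name,save=None):
    m=camera_model(name); img,d=capture(name)
    k,D=K(m); v,u=np.mgrid[0:480,0:640]
    p=cv2.undistortPoints(np.stack([u,v],-1).reshape(-1,1,2).astype(np.float64),k,D).reshape(480,640,2)
    c=np.dstack([p[...,0]*d,p[...,1]*d,d]); R=np.array(m['R']);t=np.array(m['t'])
    X=(c-t)@R; X[d==0]=np.nan
    if save: cv2.imwrite('pics/'+save,img); np.savez('pics/'+save+'.npz',X=X,img=img)
    return img,X,m
def ray(m,u,v,z):
    k,D=K(m); p=cv2.undistortPoints(np.array([[[u,v]]],float),k,D)[0,0]
    R=np.array(m['R']);t=np.array(m['t']); o=-R.T@t; r=R.T@np.array([p[0],p[1],1]); return o+r*(z-o[2])/r[2]
E
python3 - <<'E'
from h import *
for n in('scene','side','wrist'):
    i,X,m=cloud(n,n+'0.png'); print(n,-np.array(m['R']).T@np.array(m['t']),np.round(m['R'],2).tolist(),m['fx'])
print(sensors.observe())
E
```

```text
scene [ 0.83025857 -0.2789987   0.60399198] [[0.68, 0.73, 0.0], [0.58, -0.54, -0.6], [-0.44, 0.41, -0.8]] 437.2362604695029
side [-0.01185011 -0.50891338  0.58478484] [[0.68, -0.73, -0.02], [-0.44, -0.38, -0.81], [0.59, 0.57, -0.58]] 472.01009639200396
wrist [0.52500122 0.07015889 0.37261658] [[1.0, 0.0, -0.0], [0.0, -0.96, 0.28], [-0.0, -0.28, -0.96]] 344.36570695037057
{'t': 0.15, 'qpos': array([-2.23418818e-01,  3.13310267e-01,  1.49822590e+00, -1.99198501e-05,
        1.33100069e+00, -2.23420135e-01]), 'qvel': array([ 0.00050416, -0.001801  , -0.00213947,  0.0002531 ,  0.00069781,
        0.00021136]), 'joint_torque': array([ 1.79854873e-03, -4.12368500e+01, -2.59796566e+01, -1.57318855e-04,
        3.17765021e-03, -3.62555340e-05]), 'ee_pos': array([5.24840769e-01, 9.56384847e-06, 2.55886067e-01]), 'ee_rot': array([-2.22087699e+00, -2.22089044e+00,  8.15830680e-04]), 'force': array([ 1.08277491,  0.40271888, -0.05192727]), 'wrist_torque': array([ 0.0331405 , -0.00157917,  0.03161135]), 'gripper_force': 0.0, 'finger_gap': 1.0010027323682797}
```

View pics/scene0.png

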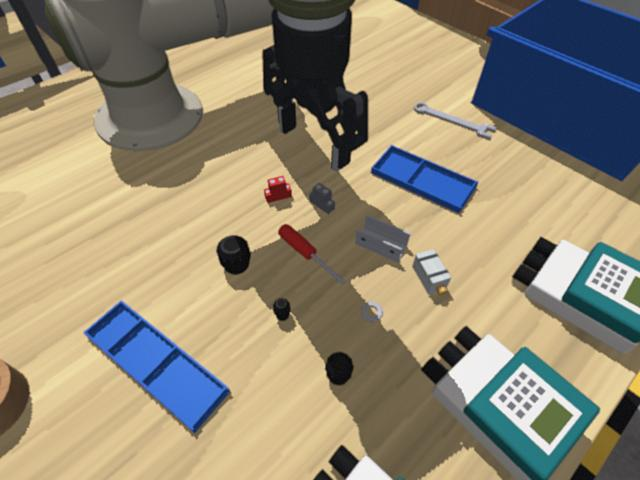

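View pics/side0.png

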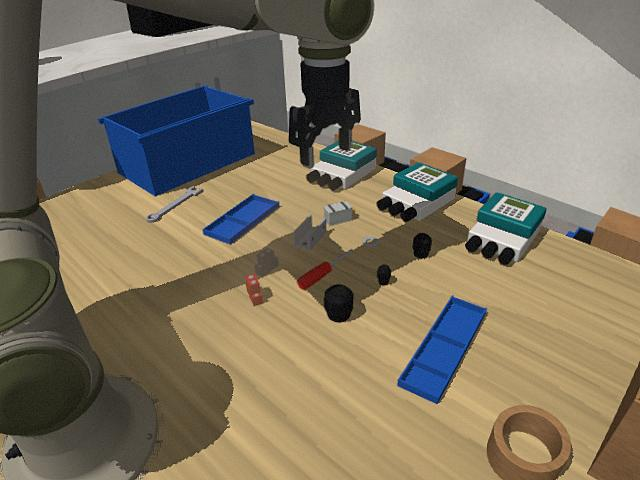

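The scene picture shows:
- tray3 at about (157,365) and tray2 at about (425,178)
- glands: large (234,254), small (282,308), medium (339,368)
- grey terminal (322,196), with a red look-alike at (278,190)
- bracket (383,238) and sensor (432,272)

The side view shows the same layout.

```bash
cat > top.py <<'E'
from h import *
# orthographic top view of merged clouds, 1 mm/pixel: x 0.25..0.8 -> up, y -> left
P=[];C=[];S=[]
for k,n in enumerate(('scene','side','wrist')):
    f=np.load(f'pics/{n}0.png.npz'); X=f['X'].reshape(-1,3); c=f['img'].reshape(-1,3)
    ok=np.isfinite(X[:,0])&(X[:,2]<0.08)&(X[:,0]>.25)&(X[:,0]<.8)&(abs(X[:,1])<.4)
    P.append(X[ok]);C.append(c[ok]);S.append(np.full(ok.sum(),k))
    fl=X[ok]; fl=fl[abs(fl[:,2])<.008]; print(n,'table z',np.median(fl[:,2]),fl[:,2].std())
P=np.vstack(P);C=np.vstack(C);S=np.hstack(S); np.savez('merged.npz',P=P,C=C,S=S)
hsv=cv2.cvtColor(C[None],cv2.COLOR_BGR2HSV)[0]
blue=(abs(hsv[:,0].astype(int)-112)<12)&(hsv[:,1]>120)&(P[:,2]<.03)
def cl(sel,name,mn):
    m=np.zeros((550,800),np.uint8); ij=np.c_[(800-P[:,0]*1000),(400-P[:,1]*1000)].astype(int); ij[:,0]=np.clip(ij[:,0],0,549);ij[:,1]=np.clip(ij[:,1],0,799)
    m[ij[sel,0],ij[sel,1]]=255; m2=cv2.morphologyEx(m,cv2.MORPH_CLOSE,np.ones((5,5)))
    n,L,st,ce=cv2.connectedComponentsWithStats(m2)
    for i in range(1,n):
        if st[i,4]<mn: continue
        q=sel&(L[ij[:,0],ij[:,1]]==i); Q=P[q]; r=cv2.minAreaRect((Q[:,:2]*1000).astype(np.float32))
        print(name,'c',np.round(r[0],1),'wh',np.round(r[1],1),'ang',round(r[2],1),'zmax',round(Q[:,2].max(),3),'n',[int((S[q]==k).sum()) for k in range(3)],'col',np.median(C[q],0))
cl(blue&(P[:,2]>.009),'blue',400)
cl(~blue&(P[:,2]>.009),'obj',60)
E
python3 top.py
```

```text
scene table z 0.0010890305096070436 0.0013902858832063709
side table z -0.00019650011662639686 0.0015074775508755406
wrist table z -0.0008241562219647651 0.001091962728284648
blue c [528.8 279.6] wh [188.4  84.5] ang 12.0 zmax 0.018 n [806, 406, 0] col [123.  61.  29.]
blue c [ 499.9 -281.6] wh [227.4  68. ] ang 10.3 zmax 0.019 n [1549, 1054, 461] col [160.  80.  37.]
obj c [778.2 252.5] wh [ 43.5 117.6] ang 0.1 zmax 0.039 n [1352, 544, 32] col [36. 43. 47.]
obj c [781.   21.7] wh [116.6  38. ] ang 90.0 zmax 0.038 n [1493, 676, 4266] col [42. 41. 41.]
obj c [ 778.1 -215. ] wh [116.8  43.5] ang 89.8 zmax 0.039 n [1029, 974, 798] col [45. 43. 44.]
obj c [680.4 109.3] wh [37.6 73. ] ang 64.1 zmax 0.04 n [1085, 473, 3028] col [176. 183. 184.]
obj c [ 689.3 -107.4] wh [39.5 40. ] ang 64.9 zmax 0.051 n [749, 337, 946] col [25. 24. 24.]
obj c [582.6  88.4] wh [83.7  7.8] ang 17.9 zmax 0.04 n [575, 234, 395] col [91. 85. 85.]
obj c [573.7 123. ] wh [84.1  8. ] ang 17.1 zmax 0.039 n [567, 235, 663] col [90. 85. 85.]
obj c [518.7   0. ] wh [153.6  26.3] ang 0.6 zmax 0.03 n [770, 503, 2028] col [ 36.  39. 117.]
obj c [ 564.7 -104. ] wh [29.2 25.8] ang 27.4 zmax 0.042 n [293, 195, 518] col [35. 34. 35.]
obj c [544.1 324.4] wh [43.9  5. ] ang 11.1 zmax 0.017 n [20, 4, 0] col [162.5 118.  102. ]
obj c [443.4  94.7] wh [50.8 22. ] ang 4.7 zmax 0.045 n [452, 370, 1093] col [78. 79. 82.]
obj c [442.3 -98.4] wh [53.1 51.6] ang 9.0 zmax 0.06 n [1009, 821, 2110] col [29. 28. 28.]
obj c [373.1  49.4] wh [50.  21.5] ang 65.0 zmax 0.047 n [459, 320, 1335] col [ 60.  70. 170.]
```

View pics/wrist0.png

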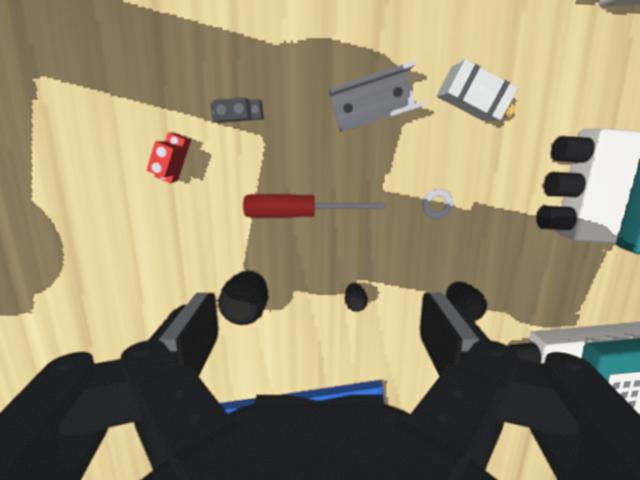

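The wrist view shows the terminal (237,109), bracket (375,97), sensor (480,90) with its connector to the lower right, and the glands at (243,297), (356,296) and (466,299). All sizes match the given ones. Next I check the tray directions from the dividers and compute the first move.

```bash
cat > go.py <<'E'
from h import *
import sys
from scipy.spatial.transform import Rotation as Ro
a3,a2=np.radians(10.3),np.radians(12.0); T3=np.array([499.9,-281.6]);T2=np.array([528.8,279.6])
def tr(T,a,x): return T+x*np.array([np.cos(a),np.sin(a)])
G={'terminal':(443.4,94.7,-85.3),'bracket':(578.1,105.7,-72.5),'sensor':(680.4,109.3,-115.9),'gs':(564.7,-104,-79.7),'gl':(442.3,-98.4,-78),
'p_gs':(*tr(T3,a3,-85),-79.7),'p_terminal':(*tr(T3,a3,-23),-79.7),'p_sensor':(*tr(T3,a3,62),-79.7),'p_gl':(*tr(T2,a2,-53.5),-78),'p_bracket':(*tr(T2,a2,37.5),-78)}
def go(n):
    s=sensors.observe(); R=Ro.from_rotvec(s['ee_rot']).as_matrix(); x,y,th=G[n]
    th0=np.degrees(np.arctan2(R[1,1],R[0,1])); tw=-((th-th0+180)%360-180)
    p=np.array(s['ee_pos'])*1000; d=np.array([x,y])-p[:2]
    f=lambda t:[round(float(v),1) for v in (d@[-np.sin(t),np.cos(t)],d@[np.cos(t),np.sin(t)])]
    print(n,'twist',round(tw,1),'txty now-axes',f(np.radians(th0)),'after twist',f(np.radians(th)),'z',round(p[2],1),'xy',p[:2].round(1),'th',round(th0,1),'J6',round(s['qpos'][5],2),'F',np.round(s['force'],1),'t',round(s['t'],2))
if __name__=='__main__':
    for n in sys.argv[1:]: go(n)
E
python3 - <<'E'
from go import *
f=np.load('merged.npz');P=f['P']*1000
for T,a in((T3,a3),(T2,a2)):
    d=P[:,:2]-T; u=d@[np.cos(a),np.sin(a)]; v=d@[-np.sin(a),np.cos(a)]
    q=(abs(v)<25)&(abs(u)<116)&(P[:,2]>9)&(P[:,2]<22)
    h,e=np.histogram(u[q],np.arange(-116,117,4)); print([(int(b),int(c)) for b,c in zip(e,h) if c>8])
go('terminal')
E
```

```text
[(-116, 25), (-112, 218), (-108, 63), (-68, 25), (-64, 207), (-60, 59), (8, 165), (12, 124), (104, 131), (108, 154)]
[(-96, 16), (-92, 74), (-88, 10), (-24, 15), (-20, 67), (84, 23), (88, 58)]
terminal twist 85.3 txty now-axes [94.7, -81.4] after twist [-73.4, -101.0] z 255.9 xy [524.8   0. ] th 0.0 J6 -0.22 F [ 1.1  0.4 -0.1] t 0.15
```

Emit:
step_arm:
  increments:
    - {"tx":31.6,"ty":-27.1}
    - {"tx":31.6,"ty":-27.1}
    - {"tx":31.5,"ty":-27.2}
    - {"twist":10.6,"tz":15}
    - {"twist":10.6,"tz":15}
    - {"twist":10.7,"tz":15}
    - {"twist":10.7,"tz":15}
    - {"twist":10.7,"tz":15}
    - {"twist":10.7,"tz":15}
    - {"twist":10.7,"tz":15}
    - {"twist":10.6,"tz":15}
  fingers: 1
  force: 40

```text
schema error: expected keys tx, ty, tz, twist
```

```bash
python3 -c "
from go import *
cloud('wrist','w1.png');go('terminal')"
```

```text
terminal twist 85.3 txty now-axes [94.7, -81.5] after twist [-73.5, -101.0] z 256.0 xy [524.9   0. ] th 0.0 J6 -0.22 F [-0.9  0.2 -0.3] t 0.2
```

View pics/w1.png

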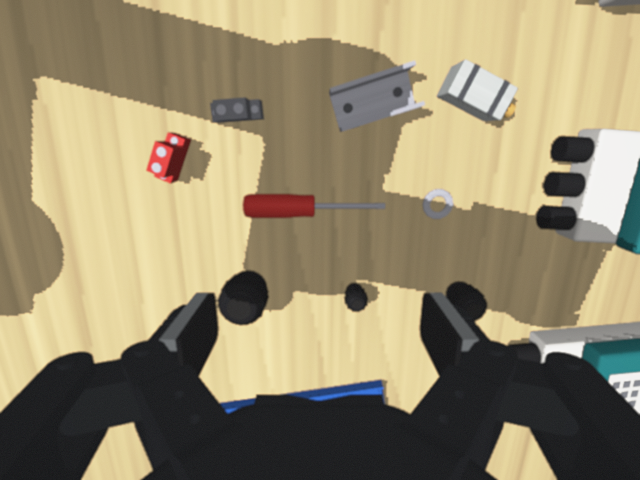

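The picture is unchanged, because the call was refused: every row needs all four keys.

Emit:
step_arm:
  increments:
    - {"tx":31.6,"ty":-27.1,"tz":0,"twist":0}
    - {"tx":31.6,"ty":-27.1,"tz":0,"twist":0}
    - {"tx":31.5,"ty":-27.2,"tz":0,"twist":0}
    - {"tx":0,"ty":0,"tz":15,"twist":10.6}
    - {"tx":0,"ty":0,"tz":15,"twist":10.6}
    - {"tx":0,"ty":0,"tz":15,"twist":10.7}
    - {"tx":0,"ty":0,"tz":15,"twist":10.7}
    - {"tx":0,"ty":0,"tz":15,"twist":10.7}
    - {"tx":0,"ty":0,"tz":15,"twist":10.7}
    - {"tx":0,"ty":0,"tz":15,"twist":10.7}
    - {"tx":0,"ty":0,"tz":15,"twist":10.6}
  fingers: 1
  force: 40

```text
t: 1.58
ee_pos: [0.4435, 0.0947, 0.1358]
ee_rot: [3.139, 0.119, -0.0]
force: [-0.2, 1.0, 0.2]
finger_gap: 1.001
gripper_force: 0.0
```

```bash
python3 go.py terminal
```

```text
terminal twist -0.4 txty now-axes [-0.1, -0.0] after twist [-0.1, -0.0] z 135.8 xy [443.5  94.7] th -85.7 J6 1.45 F [-0.2  1.   0.2] t 1.57
```

Emit:
step_arm:
  increments:
    - {"tx":0,"ty":0,"tz":40,"twist":0}
    - {"tx":0,"ty":0,"tz":40,"twist":0}
    - {"tx":0,"ty":0,"tz":15.8,"twist":0}

```text
t: 1.95
ee_pos: [0.4426, 0.0947, 0.0386]
ee_rot: [-3.139, -0.129, 0.005]
force: [0.5, 0.8, 0.1]
finger_gap: 0.998
gripper_force: 0.0
```

Emit:
step_arm:
  increments:
    - {"tx":0,"ty":0,"tz":0,"twist":0}
    - {"tx":0,"ty":0,"tz":0,"twist":0}
    - {"tx":0,"ty":0,"tz":0,"twist":0}
    - {"tx":0,"ty":0,"tz":0,"twist":0}
    - {"tx":0,"ty":0,"tz":0,"twist":0}
    - {"tx":0,"ty":0,"tz":0,"twist":0}
    - {"tx":0,"ty":0,"tz":0,"twist":0}
    - {"tx":0,"ty":0,"tz":0,"twist":0}
  fingers: 0
  force: 40

```text
t: 2.95
ee_pos: [0.4441, 0.0947, 0.0412]
ee_rot: [3.139, 0.129, 0.002]
force: [-1.1, 0.3, 7.3]
finger_gap: 0.21
gripper_force: 39.7
```

```bash
python3 -c "
from go import *
cloud('side','s1.png');go('p_terminal')
import cv2;i=cv2.imread('pics/s1.png')[180:360,180:420];cv2.imwrite('pics/s1c.png',cv2.resize(i,None,fx=3,fy=3))"
```

```text
p_terminal twist -5.6 txty now-axes [1.9, 381.8] after twist [-35.3, 380.2] z 41.2 xy [444.   94.7] th -85.3 J6 1.44 F [-0.6  0.   7.5] t 3.0
```

View pics/s1c.png

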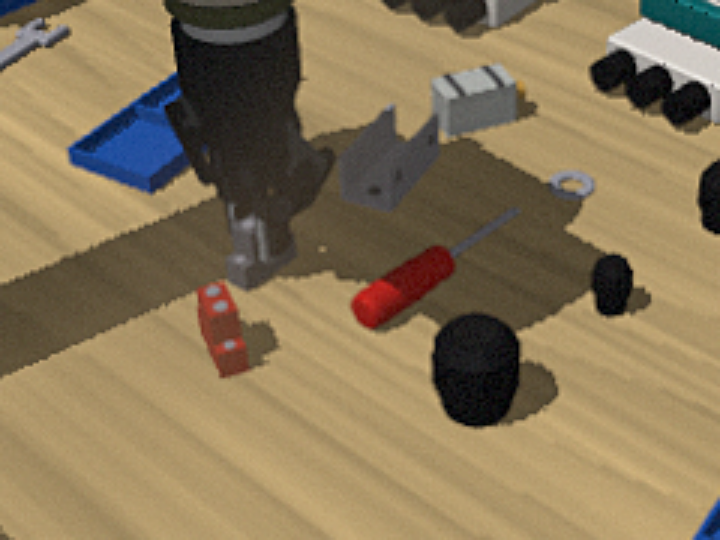

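The crop shows the jaws closed on the grey terminal at about (255,255), with nothing else touched. The gap of 0.21 corresponds to 18 mm, which matches the terminal's width.

Emit:
step_arm:
  increments:
    - {"tx":0,"ty":0,"tz":-25,"twist":0}
    - {"tx":0,"ty":0,"tz":-45,"twist":0}
    - {"tx":0,"ty":0,"tz":-30,"twist":-5.6}
    - {"tx":-4.4,"ty":47.5,"tz":0,"twist":0}
    - {"tx":-4.4,"ty":47.5,"tz":0,"twist":0}
    - {"tx":-4.4,"ty":47.5,"tz":0,"twist":0}
    - {"tx":-4.4,"ty":47.5,"tz":0,"twist":0}
    - {"tx":-4.4,"ty":47.5,"tz":0,"twist":0}
    - {"tx":-4.4,"ty":47.5,"tz":0,"twist":0}
    - {"tx":-4.4,"ty":47.5,"tz":0,"twist":0}
    - {"tx":-4.5,"ty":47.7,"tz":0,"twist":0}

```text
t: 4.38
ee_pos: [0.4767, -0.2872, 0.1405]
ee_rot: [-3.129, -0.282, -0.0]
force: [0.5, -0.2, 0.7]
finger_gap: 0.205
gripper_force: 39.1
```

```bash
python3 go.py p_terminal
```

```text
p_terminal twist -0.0 txty now-axes [0.8, -1.4] after twist [0.8, -1.4] z 140.5 xy [ 476.7 -287.2] th -79.7 J6 0.64 F [ 0.5 -0.2  0.7] t 4.38
```

Emit:
step_arm:
  increments:
    - {"tx":0,"ty":0,"tz":45,"twist":0}
    - {"tx":0,"ty":0,"tz":35,"twist":0}
    - {"tx":0,"ty":0,"tz":16,"twist":0}
    - {"tx":0,"ty":0,"tz":0,"twist":0}
    - {"tx":0,"ty":0,"tz":0,"twist":0}

```text
t: 5.0
ee_pos: [0.4772, -0.2859, 0.0452]
ee_rot: [3.128, 0.282, 0.001]
force: [-0.2, 0.1, -0.3]
finger_gap: 0.205
gripper_force: 41.2
```

Emit:
step_arm:
  increments:
    - {"tx":0,"ty":0,"tz":0,"twist":0}
    - {"tx":0,"ty":0,"tz":0,"twist":0}
    - {"tx":0,"ty":0,"tz":0,"twist":0}
    - {"tx":0,"ty":0,"tz":0,"twist":0}
    - {"tx":0,"ty":0,"tz":-10,"twist":0}
    - {"tx":0,"ty":0,"tz":-40,"twist":0}
    - {"tx":0,"ty":0,"tz":-45,"twist":0}
    - {"tx":0,"ty":0,"tz":0,"twist":0}
  fingers: 0.6

```text
t: 6.0
ee_pos: [0.478, -0.2867, 0.1434]
ee_rot: [3.124, 0.282, 0.008]
force: [-0.1, 0.0, -1.5]
finger_gap: 0.606
gripper_force: 0.0
```

```bash
python3 -c "
from go import *
i,X,m=cloud('scene','c2.png');go('p_terminal');go('gs')
import cv2;i=i[260:480,60:380];cv2.imwrite('pics/c2c.png',cv2.resize(i,None,fx=2.4,fy=2.4))"
```

```text
p_terminal twist 0.0 txty now-axes [0.1, -0.3] after twist [0.1, -0.3] z 141.1 xy [ 477.3 -286. ] th -79.7 J6 0.64 F [-0.1 -0.3 -1.2] t 6.05
gs twist 0.0 txty now-axes [118.6, -163.5] after twist [118.6, -163.5] z 141.1 xy [ 477.3 -286. ] th -79.7 J6 0.64 F [-0.1 -0.3 -1.2] t 6.05
```

View pics/c2c.png

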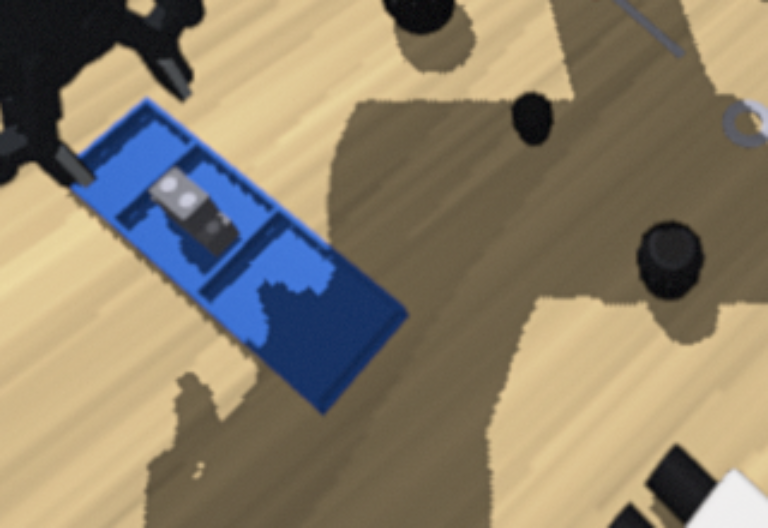

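The terminal stands upright in the middle compartment at about (195,210) in the crop. The small gland is next.

Emit:
step_arm:
  increments:
    - {"tx":29.7,"ty":-40.9,"tz":0,"twist":0}
    - {"tx":29.6,"ty":-40.9,"tz":0,"twist":0}
    - {"tx":29.6,"ty":-40.9,"tz":0,"twist":0}
    - {"tx":29.7,"ty":-40.8,"tz":0,"twist":0}
    - {"tx":0,"ty":0,"tz":25,"twist":0}
    - {"tx":0,"ty":0,"tz":40,"twist":0}
    - {"tx":0,"ty":0,"tz":30,"twist":0}
    - {"tx":0,"ty":0,"tz":8,"twist":0}

```text
t: 7.05
ee_pos: [0.5629, -0.1031, 0.034]
ee_rot: [-3.127, -0.282, 0.007]
force: [0.4, 0.8, 0.1]
finger_gap: 0.602
gripper_force: 0.0
```

Emit:
step_arm:
  increments:
    - {"tx":0,"ty":0,"tz":0,"twist":0}
    - {"tx":0,"ty":0,"tz":0,"twist":0}
    - {"tx":0,"ty":0,"tz":0,"twist":0}
    - {"tx":0,"ty":0,"tz":0,"twist":0}
    - {"tx":0,"ty":0,"tz":0,"twist":0}
    - {"tx":0,"ty":0,"tz":0,"twist":0}
  fingers: 0

```text
t: 7.8
ee_pos: [0.5648, -0.1038, 0.0375]
ee_rot: [3.128, 0.282, 0.002]
force: [-0.4, -0.4, 6.3]
finger_gap: 0.267
gripper_force: 39.7
```

```bash
python3 go.py p_gs gs
```

```text
p_gs twist 0.0 txty now-axes [-180.7, 163.3] after twist [-180.7, 163.3] z 37.5 xy [ 564.8 -103.8] th -79.7 J6 1.01 F [-0.4 -0.4  6.3] t 7.8
gs twist 0.0 txty now-axes [-0.2, 0.2] after twist [-0.2, 0.2] z 37.5 xy [ 564.8 -103.8] th -79.7 J6 1.01 F [-0.4 -0.4  6.3] t 7.8
```

Emit:
step_arm:
  increments:
    - {"tx":0,"ty":0,"tz":-23,"twist":0}
    - {"tx":0,"ty":0,"tz":-45,"twist":0}
    - {"tx":0,"ty":0,"tz":-35,"twist":0}
    - {"tx":-36.1,"ty":32.7,"tz":0,"twist":0}
    - {"tx":-36.1,"ty":32.7,"tz":0,"twist":0}
    - {"tx":-36.1,"ty":32.7,"tz":0,"twist":0}
    - {"tx":-36.2,"ty":32.6,"tz":0,"twist":0}
    - {"tx":-36.2,"ty":32.6,"tz":0,"twist":0}
    - {"tx":0,"ty":0,"tz":0,"twist":0}

```text
t: 8.93
ee_pos: [0.4142, -0.2987, 0.1397]
ee_rot: [3.129, 0.276, -0.0]
force: [0.1, 0.5, 0.6]
finger_gap: 0.258
gripper_force: 39.3
```

```bash
python3 go.py p_gs
```

```text
p_gs twist -0.2 txty now-axes [2.4, -1.5] after twist [2.4, -1.5] z 139.7 xy [ 414.2 -298.7] th -79.9 J6 0.54 F [0.1 0.5 0.6] t 8.93
```

Emit:
step_arm:
  increments:
    - {"tx":0,"ty":0,"tz":45,"twist":0}
    - {"tx":0,"ty":0,"tz":35,"twist":0}
    - {"tx":0,"ty":0,"tz":18.5,"twist":0}
    - {"tx":0,"ty":0,"tz":0,"twist":0}
    - {"tx":0,"ty":0,"tz":0,"twist":0}

```text
t: 9.55
ee_pos: [0.4162, -0.2962, 0.0412]
ee_rot: [3.129, 0.283, 0.0]
force: [-0.2, -0.6, 0.2]
finger_gap: 0.261
gripper_force: 41.4
```

Emit:
step_arm:
  increments:
    - {"tx":0,"ty":0,"tz":0,"twist":0}
    - {"tx":0,"ty":0,"tz":0,"twist":0}
    - {"tx":0,"ty":0,"tz":0,"twist":0}
    - {"tx":0,"ty":0,"tz":0,"twist":0}
    - {"tx":0,"ty":0,"tz":-10,"twist":0}
    - {"tx":0,"ty":0,"tz":-40,"twist":0}
    - {"tx":0,"ty":0,"tz":-45,"twist":0}
    - {"tx":0,"ty":0,"tz":0,"twist":0}
  fingers: 0.6

```text
t: 10.55
ee_pos: [0.4168, -0.2977, 0.1396]
ee_rot: [3.123, 0.282, 0.006]
force: [0.4, 0.1, 0.4]
finger_gap: 0.604
gripper_force: 0.0
```

```bash
python3 go.py p_gs gl
```

```text
p_gs twist 0.0 txty now-axes [-0.3, -1.0] after twist [-0.3, -1.0] z 139.6 xy [ 416.8 -297.7] th -79.7 J6 0.54 F [0.4 0.1 0.4] t 10.55
gl twist -1.7 txty now-axes [60.8, -191.6] after twist [66.4, -189.7] z 139.6 xy [ 416.8 -297.7] th -79.7 J6 0.54 F [0.4 0.1 0.4] t 10.55
```

Emit:
step_arm:
  increments:
    - {"tx":15.2,"ty":-47.7,"tz":0,"twist":0}
    - {"tx":15.2,"ty":-47.7,"tz":0,"twist":0}
    - {"tx":15.2,"ty":-47.7,"tz":0,"twist":0}
    - {"tx":15.2,"ty":-47.7,"tz":0,"twist":-1.7}
    - {"tx":0,"ty":0,"tz":0,"twist":0}
    - {"tx":0,"ty":0,"tz":25,"twist":0}
    - {"tx":0,"ty":0,"tz":40,"twist":0}
    - {"tx":0,"ty":0,"tz":31,"twist":0}
    - {"tx":0,"ty":0,"tz":0,"twist":0}
  fingers: 1

```text
t: 11.68
ee_pos: [0.4402, -0.0982, 0.0385]
ee_rot: [-3.122, -0.326, 0.006]
force: [0.3, -0.0, 1.3]
finger_gap: 0.998
gripper_force: 0.0
```

Emit:
step_arm:
  increments:
    - {"tx":0,"ty":0,"tz":0,"twist":0}
    - {"tx":0,"ty":0,"tz":0,"twist":0}
    - {"tx":0,"ty":0,"tz":0,"twist":0}
    - {"tx":0,"ty":0,"tz":0,"twist":0}
    - {"tx":0,"ty":0,"tz":0,"twist":0}
    - {"tx":0,"ty":0,"tz":0,"twist":0}
  fingers: 0
  force: 50

```text
t: 12.42
ee_pos: [0.4421, -0.0985, 0.0415]
ee_rot: [3.123, 0.329, 0.003]
force: [-2.8, -0.4, 8.2]
finger_gap: 0.569
gripper_force: 51.0
```

```bash
python3 go.py p_gl gl
```

```text
p_gl twist 0.0 txty now-axes [110.0, -351.8] after twist [110.0, -351.8] z 41.5 xy [442.1 -98.5] th -78.0 J6 0.88 F [-2.8 -0.4  8.2] t 12.43
gl twist 0.0 txty now-axes [0.3, -0.1] after twist [0.3, -0.1] z 41.5 xy [442.1 -98.5] th -78.0 J6 0.88 F [-2.8 -0.4  8.2] t 12.43
```

Emit:
step_arm:
  increments:
    - {"tx":0,"ty":0,"tz":-20,"twist":0}
    - {"tx":0,"ty":0,"tz":-45,"twist":0}
    - {"tx":0,"ty":0,"tz":-35,"twist":0}
    - {"tx":13.6,"ty":-44,"tz":0,"twist":0}
    - {"tx":13.6,"ty":-44,"tz":0,"twist":0}
    - {"tx":13.6,"ty":-44,"tz":0,"twist":0}
    - {"tx":13.6,"ty":-44,"tz":0,"twist":0}
    - {"tx":13.6,"ty":-44,"tz":0,"twist":0}
    - {"tx":13.6,"ty":-44,"tz":0,"twist":0}
    - {"tx":13.6,"ty":-44,"tz":0,"twist":0}
    - {"tx":13.6,"ty":-44,"tz":0,"twist":0}

```text
t: 13.8
ee_pos: [0.4747, 0.2705, 0.1409]
ee_rot: [-3.124, -0.329, -0.002]
force: [0.3, -1.2, -0.5]
finger_gap: 0.571
gripper_force: 52.1
```

Emit:
step_arm:
  increments:
    - {"tx":0,"ty":0,"tz":0,"twist":0}
    - {"tx":0,"ty":0,"tz":45,"twist":0}
    - {"tx":0,"ty":0,"tz":30,"twist":0}
    - {"tx":0,"ty":0,"tz":15,"twist":0}
    - {"tx":0,"ty":0,"tz":5,"twist":0}
    - {"tx":0,"ty":0,"tz":0,"twist":0}
    - {"tx":0,"ty":0,"tz":0,"twist":0}

```text
t: 14.68
ee_pos: [0.4752, 0.269, 0.046]
ee_rot: [-3.124, -0.328, -0.003]
force: [0.4, 0.4, -0.8]
finger_gap: 0.566
gripper_force: 52.2
```

```bash
python3 go.py p_gl
```

```text
p_gl twist 0.0 txty now-axes [1.1, 0.8] after twist [1.1, 0.8] z 46.0 xy [475.2 269. ] th -78.0 J6 1.66 F [ 0.4  0.4 -0.8] t 14.68
```

Emit:
step_arm:
  increments:
    - {"tx":0,"ty":0,"tz":1,"twist":0}
    - {"tx":0,"ty":0,"tz":0,"twist":0}

```text
t: 14.92
ee_pos: [0.475, 0.269, 0.0445]
ee_rot: [-3.124, -0.328, -0.002]
force: [-0.9, -0.4, 3.5]
finger_gap: 0.565
gripper_force: 52.4
```

Emit:
step_arm:
  increments:
    - {"tx":0,"ty":0,"tz":0,"twist":0}
    - {"tx":0,"ty":0,"tz":0,"twist":0}
    - {"tx":0,"ty":0,"tz":0,"twist":0}
    - {"tx":0,"ty":0,"tz":0,"twist":0}
    - {"tx":0,"ty":0,"tz":-10,"twist":0}
    - {"tx":0,"ty":0,"tz":-40,"twist":0}
    - {"tx":0,"ty":0,"tz":-45,"twist":0}
    - {"tx":0,"ty":0,"tz":0,"twist":0}
    - {"tx":0,"ty":0,"tz":0,"twist":0}
  fingers: 0.9

```text
t: 16.05
ee_pos: [0.4743, 0.2688, 0.1387]
ee_rot: [3.124, 0.328, -0.001]
force: [-0.1, -0.7, -0.3]
finger_gap: 0.903
gripper_force: 0.0
```

```bash
python3 go.py bracket
```

```text
bracket twist -5.5 txty now-axes [67.6, 181.1] after twist [49.9, 186.8] z 138.7 xy [474.3 268.8] th -78.0 J6 1.66 F [-0.1 -0.7 -0.3] t 16.05
```

Emit:
step_arm:
  increments:
    - {"tx":16.9,"ty":45.2,"tz":0,"twist":0}
    - {"tx":16.9,"ty":45.3,"tz":0,"twist":0}
    - {"tx":16.9,"ty":45.3,"tz":0,"twist":0}
    - {"tx":16.9,"ty":45.3,"tz":0,"twist":-5.5}
    - {"tx":0,"ty":0,"tz":0,"twist":0}
    - {"tx":0,"ty":0,"tz":30,"twist":0}
    - {"tx":0,"ty":0,"tz":40,"twist":0}
    - {"tx":0,"ty":0,"tz":29,"twist":0}
    - {"tx":0,"ty":0,"tz":0,"twist":0}

```text
t: 17.18
ee_pos: [0.5764, 0.1066, 0.0375]
ee_rot: [-3.104, -0.478, 0.009]
force: [0.4, 0.4, -0.0]
finger_gap: 0.905
gripper_force: 0.0
```

Emit:
step_arm:
  increments:
    - {"tx":0,"ty":0,"tz":0,"twist":0}
    - {"tx":0,"ty":0,"tz":0,"twist":0}
    - {"tx":0,"ty":0,"tz":0,"twist":0}
    - {"tx":0,"ty":0,"tz":0,"twist":0}
    - {"tx":0,"ty":0,"tz":0,"twist":0}
    - {"tx":0,"ty":0,"tz":0,"twist":0}
  fingers: 0
  force: 60

```text
t: 17.92
ee_pos: [0.5792, 0.1059, 0.0416]
ee_rot: [3.105, 0.478, 0.004]
force: [-0.1, 0.5, 7.1]
finger_gap: 0.457
gripper_force: 62.6
```

```bash
python3 go.py bracket p_bracket
```

```text
bracket twist -0.0 txty now-axes [-1.1, -0.1] after twist [-1.1, -0.1] z 41.6 xy [579.2 105.9] th -72.5 J6 1.25 F [-0.1  0.5  7.1] t 17.93
p_bracket twist 5.5 txty now-axes [41.5, -177.2] after twist [24.3, -180.4] z 41.6 xy [579.2 105.9] th -72.5 J6 1.25 F [-0.1  0.5  7.1] t 17.93
```

Emit:
step_arm:
  increments:
    - {"tx":0,"ty":0,"tz":-20,"twist":0}
    - {"tx":0,"ty":0,"tz":-45,"twist":0}
    - {"tx":0,"ty":0,"tz":-35,"twist":0}
    - {"tx":10.3,"ty":-44.3,"tz":0,"twist":0}
    - {"tx":10.2,"ty":-44.3,"tz":0,"twist":0}
    - {"tx":10.3,"ty":-44.3,"tz":0,"twist":0}
    - {"tx":10.2,"ty":-44.3,"tz":0,"twist":0}
    - {"tx":0,"ty":0,"tz":0,"twist":5.5}
    - {"tx":0,"ty":0,"tz":0,"twist":0}
    - {"tx":0,"ty":0,"tz":45,"twist":0}

```text
t: 19.18
ee_pos: [0.5662, 0.2873, 0.0978]
ee_rot: [-3.123, -0.331, -0.012]
force: [1.2, 0.4, -2.8]
finger_gap: 0.45
gripper_force: 61.7
```

Emit:
step_arm:
  increments:
    - {"tx":0,"ty":0,"tz":30,"twist":0}
    - {"tx":0,"ty":0,"tz":15,"twist":0}
    - {"tx":0,"ty":0,"tz":6,"twist":0}
    - {"tx":0,"ty":0,"tz":0,"twist":0}
    - {"tx":0,"ty":0,"tz":0,"twist":0}

```text
t: 19.8
ee_pos: [0.5648, 0.2872, 0.0449]
ee_rot: [-3.124, -0.329, -0.003]
force: [0.8, -0.2, -2.4]
finger_gap: 0.452
gripper_force: 61.7
```

```bash
python3 -c "
from go import *
i,X,m=cloud('scene','c3.png');go('p_bracket')
import cv2;i=i[60:300,300:560];cv2.imwrite('pics/c3c.png',cv2.resize(i,None,fx=2.4,fy=2.4))"
```

```text
p_bracket twist 0.0 txty now-axes [0.8, 0.0] after twist [0.8, 0.0] z 44.8 xy [564.7 287.2] th -78.0 J6 1.65 F [ 0.7 -0.5 -3.2] t 19.85
```

View pics/c3c.png

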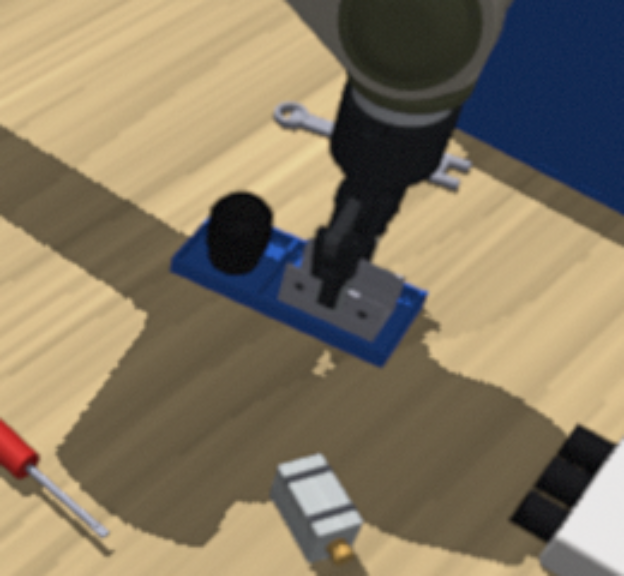

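The bracket is over the large compartment at about (340,290) and the large gland stands in the small one at about (240,235). The bracket's weight is still on the gripper, so I lower 1 mm and release.

Emit:
step_arm:
  increments:
    - {"tx":0,"ty":0,"tz":1,"twist":0}
    - {"tx":0,"ty":0,"tz":0,"twist":0}

```text
t: 20.1
ee_pos: [0.5646, 0.2872, 0.0446]
ee_rot: [-3.124, -0.329, -0.002]
force: [-4.2, -1.8, 7.5]
finger_gap: 0.454
gripper_force: 62.9
```

Emit:
step_arm:
  increments:
    - {"tx":0,"ty":0,"tz":0,"twist":0}
    - {"tx":0,"ty":0,"tz":0,"twist":0}
    - {"tx":0,"ty":0,"tz":0,"twist":0}
    - {"tx":0,"ty":0,"tz":0,"twist":0}
    - {"tx":0,"ty":0,"tz":-10,"twist":0}
    - {"tx":0,"ty":0,"tz":-40,"twist":0}
    - {"tx":0,"ty":0,"tz":-45,"twist":0}
    - {"tx":0,"ty":0,"tz":0,"twist":0}
    - {"tx":0,"ty":0,"tz":0,"twist":0}
  fingers: 0.9

```text
t: 21.22
ee_pos: [0.5639, 0.2871, 0.1376]
ee_rot: [3.124, 0.328, -0.001]
force: [-0.1, 0.2, -0.4]
finger_gap: 0.899
gripper_force: 0.0
```

```bash
python3 go.py sensor
```

```text
sensor twist 37.9 txty now-axes [77.0, 198.1] after twist [182.4, 109.0] z 137.6 xy [563.9 287.1] th -78.0 J6 1.65 F [-0.1  0.2 -0.4] t 21.23
```

Emit:
step_arm:
  increments:
    - {"tx":15.4,"ty":39.6,"tz":0,"twist":0}
    - {"tx":15.4,"ty":39.6,"tz":0,"twist":0}
    - {"tx":15.4,"ty":39.6,"tz":0,"twist":0}
    - {"tx":15.4,"ty":39.6,"tz":0,"twist":0}
    - {"tx":15.4,"ty":39.7,"tz":0,"twist":0}
    - {"tx":0,"ty":0,"tz":8,"twist":9.5}
    - {"tx":0,"ty":0,"tz":8,"twist":9.5}
    - {"tx":0,"ty":0,"tz":8,"twist":9.5}
    - {"tx":0,"ty":0,"tz":8,"twist":9.4}
    - {"tx":0,"ty":0,"tz":0,"twist":0}

```text
t: 22.48
ee_pos: [0.6799, 0.1094, 0.104]
ee_rot: [3.061, -0.702, -0.006]
force: [0.5, -0.4, -0.3]
finger_gap: 0.899
gripper_force: 0.0
```

```bash
python3 go.py sensor
```

```text
sensor twist 0.1 txty now-axes [0.4, -0.1] after twist [0.4, -0.1] z 104.0 xy [679.9 109.4] th -115.8 J6 2.01 F [ 0.5 -0.4 -0.3] t 22.48
```

Emit:
step_arm:
  increments:
    - {"tx":0,"ty":0,"tz":35,"twist":0}
    - {"tx":0,"ty":0,"tz":29,"twist":0}
    - {"tx":0,"ty":0,"tz":0,"twist":0}

```text
t: 22.85
ee_pos: [0.6794, 0.1094, 0.0396]
ee_rot: [3.062, -0.699, -0.008]
force: [-0.2, -0.3, -0.0]
finger_gap: 0.9
gripper_force: 0.0
```

Emit:
step_arm:
  increments:
    - {"tx":0,"ty":0,"tz":0,"twist":0}
    - {"tx":0,"ty":0,"tz":0,"twist":0}
    - {"tx":0,"ty":0,"tz":0,"twist":0}
    - {"tx":0,"ty":0,"tz":0,"twist":0}
    - {"tx":0,"ty":0,"tz":0,"twist":0}
    - {"tx":0,"ty":0,"tz":0,"twist":0}
  fingers: 0
  force: 60

```text
t: 23.6
ee_pos: [0.6815, 0.1094, 0.0436]
ee_rot: [-3.061, 0.703, -0.004]
force: [-1.2, 0.5, 6.4]
finger_gap: 0.359
gripper_force: 61.2
```

```bash
python3 go.py sensor p_sensor
```

```text
sensor twist 0.0 txty now-axes [-0.9, 0.6] after twist [-0.9, 0.6] z 43.6 xy [681.5 109.4] th -115.9 J6 2.01 F [-1.2  0.5  6.4] t 23.6
p_sensor twist -36.2 txty now-axes [57.3, 394.5] after twist [-186.6, 352.2] z 43.6 xy [681.5 109.4] th -115.9 J6 2.01 F [-1.2  0.5  6.4] t 23.6
```

Emit:
step_arm:
  increments:
    - {"tx":0,"ty":0,"tz":-20,"twist":0}
    - {"tx":0,"ty":0,"tz":-40,"twist":0}
    - {"tx":0,"ty":0,"tz":-40,"twist":0}
    - {"tx":0,"ty":0,"tz":0,"twist":-9}
    - {"tx":0,"ty":0,"tz":0,"twist":-9}
    - {"tx":0,"ty":0,"tz":0,"twist":-9.1}
    - {"tx":0,"ty":0,"tz":0,"twist":-9.1}
    - {"tx":-20.6,"ty":39.1,"tz":0,"twist":0}
    - {"tx":-20.6,"ty":39.1,"tz":0,"twist":0}
    - {"tx":-20.6,"ty":39.1,"tz":0,"twist":0}
    - {"tx":-20.6,"ty":39.1,"tz":0,"twist":0}
    - {"tx":-20.6,"ty":39.1,"tz":0,"twist":0}

```text
t: 25.1
ee_pos: [0.6138, -0.1027, 0.1432]
ee_rot: [3.129, 0.282, 0.001]
force: [-0.2, -0.3, -2.3]
finger_gap: 0.362
gripper_force: 60.2
```

Emit:
step_arm:
  increments:
    - {"tx":-20.6,"ty":39.1,"tz":0,"twist":0}
    - {"tx":-20.6,"ty":39.1,"tz":0,"twist":0}
    - {"tx":-20.6,"ty":39.1,"tz":0,"twist":0}
    - {"tx":-20.6,"ty":39.2,"tz":0,"twist":0}
    - {"tx":0,"ty":0,"tz":0,"twist":0}
    - {"tx":0,"ty":0,"tz":35,"twist":0}
    - {"tx":0,"ty":0,"tz":0,"twist":0}

```text
t: 25.98
ee_pos: [0.5605, -0.2686, 0.1055]
ee_rot: [-3.125, -0.283, 0.006]
force: [0.4, -0.2, -1.8]
finger_gap: 0.36
gripper_force: 60.1
```

```bash
python3 go.py p_sensor
```

```text
p_sensor twist 0.0 txty now-axes [0.1, 2.0] after twist [0.1, 2.0] z 105.5 xy [ 560.5 -268.6] th -79.7 J6 0.76 F [ 0.4 -0.2 -1.8] t 25.98
```

Emit:
step_arm:
  increments:
    - {"tx":0,"ty":0,"tz":30,"twist":0}
    - {"tx":0,"ty":0,"tz":20,"twist":0}
    - {"tx":0,"ty":0,"tz":10,"twist":0}
    - {"tx":0,"ty":0,"tz":0,"twist":0}
    - {"tx":0,"ty":0,"tz":0,"twist":0}

```text
t: 26.6
ee_pos: [0.5618, -0.2703, 0.0483]
ee_rot: [3.128, 0.282, 0.002]
force: [0.3, -0.4, -2.3]
finger_gap: 0.362
gripper_force: 60.3
```

```bash
python3 go.py p_sensor
```

```text
p_sensor twist 0.0 txty now-axes [-0.9, 0.1] after twist [-0.9, 0.1] z 48.3 xy [ 561.8 -270.3] th -79.7 J6 0.75 F [ 0.3 -0.4 -2.3] t 26.6
```

Emit:
step_arm:
  increments:
    - {"tx":0,"ty":0,"tz":1.5,"twist":0}
    - {"tx":0,"ty":0,"tz":0,"twist":0}

```text
t: 26.85
ee_pos: [0.5617, -0.2703, 0.0466]
ee_rot: [3.128, 0.282, 0.002]
force: [-1.3, 0.8, 5.7]
finger_gap: 0.357
gripper_force: 61.1
```

Emit:
step_arm:
  increments:
    - {"tx":0,"ty":0,"tz":0,"twist":0}
    - {"tx":0,"ty":0,"tz":0,"twist":0}
    - {"tx":0,"ty":0,"tz":0,"twist":0}
    - {"tx":0,"ty":0,"tz":0,"twist":0}
    - {"tx":0,"ty":0,"tz":-10,"twist":0}
    - {"tx":0,"ty":0,"tz":-40,"twist":0}
    - {"tx":0,"ty":0,"tz":-45,"twist":0}
    - {"tx":0,"ty":-45,"tz":-40,"twist":0}
    - {"tx":0,"ty":-45,"tz":0,"twist":0}
    - {"tx":0,"ty":-45,"tz":0,"twist":0}
    - {"tx":0,"ty":-45,"tz":0,"twist":0}
    - {"tx":0,"ty":0,"tz":0,"twist":0}
  fingers: 0.8

```text
t: 28.35
ee_pos: [0.5288, -0.0906, 0.1815]
ee_rot: [3.128, 0.287, 0.001]
force: [0.0, -1.3, -0.0]
finger_gap: 0.801
gripper_force: 0.0
```

```bash
cp h.py /dev/null; python3 - <<'E'
from go import *
for n in('scene','side','wrist'): cloud(n,n+'0.png')
import subprocess; subprocess.run(['python3','top.py'])
f=np.load('merged.npz');P=f['P']*1000
hs=cv2.cvtColor(f['C'][None],cv2.COLOR_BGR2HSV)[0]
for nm,T,a,cs in(('t3',T3,a3,(('gs',-85),('term',-23),('sens',62))),('t2',T2,a2,(('gl',-53.5),('br',37.5)))):
    d=P[:,:2]-T; u=d@[np.cos(a),np.sin(a)]; v=d@[-np.sin(a),np.cos(a)]
    for k,x in cs:
        q=(abs(v)<36)&(abs(u-x)<(22 if k=='gs' else 33 if k=='term' else 45 if k in('sens','br') else 34))&(P[:,2]>20)
        U,V=u[q],v[q]; print(k,'du',round((U.min()+U.max())/2-x,1),'dv',round((V.min()+V.max())/2,1),'ext',np.round([np.ptp(U),np.ptp(V)]),'ztop',np.percentile(P[q,2],99).round(1))
E
```

```text
scene table z 0.001035433020778099 0.0012798738910671707
side table z -0.0002629581616812111 0.0014060741327895695
wrist table z -0.0007878673351356224 0.0010143914034724678
blue c [529.  279.8] wh [188.3  83. ] ang 12.0 zmax 0.019 n [607, 206, 0] col [127.  64.  33.]
blue c [ 500.2 -282.2] wh [226.7  67.3] ang 10.4 zmax 0.019 n [1413, 877, 2280] col [176.  94.  50.]
obj c [778.1 252.9] wh [ 43.6 114.9] ang 0.0 zmax 0.038 n [1356, 394, 0] col [35. 41. 46.]
obj c [780.6  21.2] wh [ 38.6 114.8] ang 0.1 zmax 0.039 n [1487, 424, 0] col [33. 31. 32.]
obj c [ 778.1 -215.8] wh [ 43.8 115. ] ang 0.1 zmax 0.038 n [1026, 959, 0] col [23. 24. 25.]
obj c [ 689.7 -107.8] wh [39.4 39.1] ang 11.6 zmax 0.05 n [746, 338, 2069] col [28. 27. 27.]
obj c [ 598.8 -296.6] wh [35.9  4.4] ang 10.2 zmax 0.016 n [2, 2, 53] col [212. 161. 151.]
obj c [567.8 268.9] wh [84.  10.2] ang 12.1 zmax 0.042 n [624, 291, 0] col [89. 83. 83.]
obj c [560.2 302.8] wh [83.3  8.5] ang 10.9 zmax 0.042 n [596, 268, 0] col [89. 83. 83.]
obj c [ 560.3 -270.9] wh [73.7 34.1] ang 10.3 zmax 0.043 n [1435, 754, 4454] col [171. 178. 178.]
obj c [518.5  -1.4] wh [ 26.1 153.5] ang 89.6 zmax 0.029 n [765, 503, 3108] col [ 54.   58.  142.5]
obj c [ 487.8 -317.4] wh [78.   4.1] ang 12.3 zmax 0.015 n [0, 0, 78] col [206.5 166.  160. ]
obj c [475.4 264.7] wh [54.2 48. ] ang 3.0 zmax 0.062 n [733, 546, 0] col [22. 22. 23.]
obj c [ 476.5 -286.7] wh [51.5 19.7] ang 10.0 zmax 0.05 n [607, 486, 1950] col [85. 79. 79.]
obj c [ 416.9 -296.3] wh [27.5 25.7] ang 21.2 zmax 0.045 n [348, 324, 0] col [21. 20. 21.]
obj c [373.3  48.7] wh [50.2 19.9] ang 66.4 zmax 0.046 n [33, 322, 307] col [ 42.  61. 111.]
gs du 0.9 dv 0.5 ext [28. 27.] ztop 44.2
term du -0.9 dv -0.9 ext [51. 20.] ztop 47.6
sens du -0.7 dv -0.3 ext [74. 34.] ztop 41.7
gl du -1.4 dv -2.2 ext [54. 51.] ztop 61.4
br du -1.6 dv -1.5 ext [84. 44.] ztop 40.8
```

View pics/scene0.png

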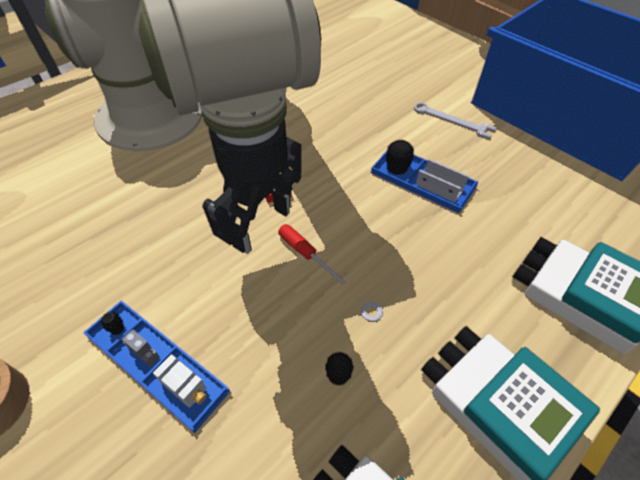

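All five things stand in their compartments: tray3 around (150,355) and tray2 around (420,170), each within 3 mm of the compartment centre. The middle-sized gland at (339,368) has not moved.

```bash
python3 -c "
from station import hand_in
print(hand_in())"
```

```text
the job is handed in; nothing more can be done
None
```

I placed all five parts upright in their compartments, measured within about 3 mm of the centres, left the middle-sized gland where it was, and handed the job in at about 28 s; no verdict came back.

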